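# Pin the hinged soap mould together

## Robot

A 7-joint arm with a two-finger parallel gripper is mounted at the origin on a cart in front of the work surface, level with it; the furniture and walls round the work are solid. World frame = base frame: x ahead of the robot, y to its left, z up, the work surface at z = 0. Lengths are in m, angles in rad, forces in N, time in s.
With the tool pointing down it reaches from about 0.4 to 0.9 m from the base axis. Payload 5.5 kg.
Tool frame: the origin (TCP) lies midway between the tips of the shut fingers; the grasp point (between the pads) lies 19 mm behind it; z points along the fingers, y is the line along which they close (so a half turn about z gives the same grasp; the last joint's range is limited). The gripper opens to 92 mm and grips with 3 to 60 N. Pads are 19 mm wide; open, the fingers measure 130 mm over their backs; the gripper's body (75 mm by 190 mm) begins 47 mm behind the grasp point.
Start: joints at [-0.869, 0.501, -0.427, 1.55, 0.221, 1.138, -0.21], TCP at [0.276, 0.588, 0.227] pointing down, gripper open.
Joint ranges: [-2.88, 2.88], [-0.31, 2.03], [-1.54, 1.56], [0.2, 2.42], [-1.41, 4.55], [0.19, 2.02], [-2.57, 2.57]. Speed limits (rad/s): [2.57, 2.57, 3.14, 3.14, 3.14, 3.14, 3.14].

## Interface

Orientations are given as a unit quaternion [x, y, z, w].
In Python, from rig import r, viewer gives the robot as it stands.
- The arm moves only by the shell command python3 -m creep 'ROWS' [OPENING] [FORCE]. ROWS is JSON, a list of rows, each a list of 4 numbers: the shift along the world's x, y, z in m, then the turn about the world's z in degrees. A call has exactly 8 rows; each row shifts and turns the commanded pose from where the row before left it; what a row does not reach is not made up. A row lasts 1/10 s, in which the tool goes at most 50 mm and 8.59 degrees, less where a joint would pass 70% of its speed; a pose out of reach is approached as far as the arm can. A call with a gripper value outside its range is refused whole. OPENING is the closure, from 0 (fully open) to 1 (shut), set as the call begins (- or left out, the last holds). The fingers move at their own pace and stop on an object; FORCE is the grip in N (left out, the last holds). Time passes only in rows, so rows that do not move let the fingers close, or fill a call up. It gives the time, the measured TCP pose, the force, the opening and the grip force at its end, in the units of the state.
- r.sense(): the state, without advancing time (a new reading comes with each control period).
- viewer.snapshot(name): name is "side" or "top" or "wrist"; returns a dict with "img" (400x640x3 uint8, red, green, blue), "fx", "fy", "cx", "cy" (pixels), "rvec" (rotation vector, rad) and "tvec" (3), from world to camera coordinates, as OpenCV has them. Camera axes: x right, y down, z forward; pixel columns grow to the right and rows downward; lengths in m; the calibration is good to about 2 mm. A picture is of the moment at which its call begins. There is no depth.
- r.job_done(): hands the job in; it is judged then, once.
The state is a dict: "time_s": time; "joints": joint angles; "qvel": joint speeds; "tau": joint torques, N m; "eef_pos": TCP position; "orientation": TCP orientation; "wrist_force": force on the tool from outside, world axes, zero at the start; "torque": the same for the moment, N m; "grip_width": opening from 0.0 (shut) to 1.0 (fully open); "finger_force": force on a finger pad.
Only numpy, scipy, OpenCV 4.12 (cv2) and the standard library are available. Lean on these libraries where they do the work, as an engineer would, in place of code of your own. Each camera call takes 0.05 s, during which the arm holds its last target. There are 200 camera calls.

## Task

Stand the loose front half of the aluminium mould on the pouring board, slide it up against the bolted back half until the faces meet, then take the long hinge pin from the wooden stand and push it down through the hinge knuckles until its collar sits fully home, with the mould left shut and upright. The knuckles will not line up by themselves: feel for it, go gently and never force the pin or the halves. Leave the short pin in the stand and the two dye bottles as they are.

Things in the scene. Friction and masses are not known exactly. Their poses are not given: they have to be found in the camera images.
- pouring_board: light wooden pouring board, 200 x 200 x 12 mm, fixed to the table; origin at the centre of its underside, x points away from the robot. The back half of an upright two-part aluminium mould is bolted on it.
- back_bolts: the two bolts that hold down the back half; origin on the board's top at the NOMINAL middle of the back half's parting face (15 mm along x from the board's centre), axes as the board's. The back half: half shell, outer radius 36, 84 mm high, face towards -x. Its slotted feet leave its true place up to 5 mm off along x and 8 mm along y (not turned): not measured; it stays put in use.
- hinge_mark (a point): point on the board's top at the NOMINAL hinge axis, 58 mm along y from back_bolts' origin, axes as the board's; the true axis is off as the back half is. The back half's one knuckle (outer 20, bore 10 mm) is 33 to 61 mm above this point and goes between the front half's two, 3 mm to spare above and below. A spring plunger in it, 41 mm up, holds the pin back with about 3 to 12 N.
- front_half: loose front half of the mould, about 0.35 kg, a half shell standing upright, outer radius 36, 84 mm high. Origin on its underside, in the middle of its parting face, which is its plane x = 0 and looks to +x; the shell lies at -x; its flanges and knuckles reach from y = -50 to +68 mm. Shut, its axes point as the board's.
- front_grip (a point): middle of the top edge of the front half's web for the hand, 78 mm above its underside, 52 mm behind the face; the web is 12 mm thick (gripped along y), 34 mm long (along x) and runs down to the underside; axes as front_half
- front_bore (a point): centre of the mouth of the front half's upper knuckle (58 mm along its y, in the plane of the face, 90 mm above its underside); the pin's collar sits on it. Two knuckles, outer 20, bore 10 mm, reach from 0 to 30 and from 64 to 90 mm above the underside. Axes as front_half, z along the bore.
- pin_stand: wooden stand 44 x 120 x 40 mm, fixed, origin at the centre of its underside, with two upright holes 30 mm deep at y = -30 and +30 mm; one holds the long pin, the other the short one, either way round
- hinge_pin: long steel hinge pin, 50 g, standing upright in the stand: shaft 8 mm thick and 80 mm long, tip tapering to 6 mm over the last 6 mm, above the shaft a collar 18 mm across and 4 mm thick, above that a round knob 15.6 mm across and 30 mm high. Origin at the tip, z up along the shaft.
- hinge_pin_tip (a point): the tip of the long pin, at its origin
- hinge_pin_seat (a point): underside of the long pin's collar, 80 mm above its tip
- hinge_pin_knob (a point): middle of the long pin's knob, 99 mm above its tip, where it is gripped
- short_pin: the same kind of pin with a shaft of only 50 mm, for a smaller mould, in the other hole of the stand; origin at its tip
- dye_bottle_0: dropper bottle of soap dye, 26 mm across and 73 mm high, standing behind the board; origin at its foot
- dye_bottle_3: dropper bottle of soap dye, 26 mm across and 76 mm high, standing behind the board; origin at its foot

How it is judged:
On the way, in this order (a step that is already met when the one before it is completed fails the run):
1. the front half stands on the board, shut against the back half (horizontal distance between front_bore and hinge_mark below 0.013 m and z of front_half in the frame of hinge_mark below 0.0025 m and angle between the x axis of front_half and the x axis of pouring_board, either way round below 0.06 rad), for 0.2 s.
2. the pin's tip is in the upper knuckle (horizontal distance between hinge_pin_tip and front_bore below 0.004 m and z of hinge_pin_tip in the frame of front_bore below -0.008 m), for 0.1 s.
At the end, for the whole second after the job is handed in: the long pin is through the knuckles of both halves (held by the plunger), its collar within 2 mm of the upper mouth, centred within 3 mm; the front half upright on the board, within 0.05 rad of shut, hinge axis within 13 mm of the mark; the short pin within 10 mm of its place; all released, at rest (z of hinge_pin_seat in the frame of front_bore below 0.002 m and horizontal distance between hinge_pin_seat and front_bore below 0.003 m and horizontal distance between hinge_pin_tip and front_bore below 0.004 m and contact force between hinge_pin and back_bolts above 1 N and horizontal distance between front_bore and hinge_mark below 0.013 m and z of front_half in the frame of hinge_mark below 0.002 m and angle between front_half's own z axis and vertical below 0.04 rad and angle between the x axis of front_half and the x axis of pouring_board, either way round below 0.05 rad and distance of short_pin from where it was at the start of the episode below 0.01 m and linear speed of each of front_half, hinge_pin below 0.02 m/s); the robot touches nothing.
It fails at once if the pin is forced: more than 40 N between the pin and the back half (contact force between hinge_pin and back_bolts above 40 N).
It fails at once if the pin is forced: more than 40 N between the pin and the front half (contact force between hinge_pin and front_half above 40 N).
It fails at once if the halves are forced: more than 40 N between the front half and the back half (contact force between front_half and back_bolts above 40 N).
It fails at once if a dye bottle is knocked away (distance of any of dye_bottle_0, dye_bottle_3 from where it was at the start of the episode above 0.03 m).
It also fails if it takes over 72 s, if anything falls off the work surface, if the arm or the gripper's body presses on something with over 40 N, if the wrist force passes 120 N, or if a joint passes its speed limit or range.

## Working session

There is one attempt and no reset: what is moved stays moved. The work goes in short steps, Python scripts to look and compute and a shell command to move; the robot and the scene stay as the last step left them, time stands still between calls to the robot, and variables do not carry over. Pictures are saved under pics/ and viewed, at most 10 in all, crops included, and the job is handed in when it is done.

```bash
mkdir -p pics; cat > h.py <<'E'
import numpy as np, cv2, sys, pickle
from rig import r, viewer
def snap(n,f):
    s=viewer.snapshot(n); cv2.imwrite(f'pics/{f}.png',s['img'][:,:,::-1]); pickle.dump(s,open(f'{f}.pkl','wb')); return s
def ray(s,u,v):
    K=np.array([[s['fx'],0,s['cx']],[0,s['fy'],s['cy']],[0,0,1]])
    R=cv2.Rodrigues(np.array(s['rvec'],float))[0]; t=np.array(s['tvec'],float).ravel()
    return -R.T@t, R.T@np.linalg.solve(K,[u,v,1.])
def onz(s,u,v,z):
    o,d=ray(s,u,v); return o+d*(z-o[2])/d[2]
def tri(s1,p1,s2,p2):
    (o1,d1),(o2,d2)=ray(s1,*p1),ray(s2,*p2)
    A=np.c_[d1,-d2]; k=np.linalg.lstsq(A,o2-o1,rcond=None)[0]
    a,b=o1+k[0]*d1,o2+k[1]*d2; return (a+b)/2,np.linalg.norm(a-b)
def proj(s,P):
    K=np.array([[s['fx'],0,s['cx']],[0,s['fy'],s['cy']],[0,0,1]])
    return cv2.projectPoints(np.array(P,float).reshape(-1,3),np.array(s['rvec'],float),np.array(s['tvec'],float),K,None)[0].reshape(-1,2)
def load(f): return pickle.load(open(f+'.pkl','rb'))
E
python3 - <<'E'
from h import *
a=snap('top','top0');b=snap('side','side0');c=snap('wrist','wrist0')
for s in(a,b,c): print(s['fx'],ray(s,320,200))
s=r.sense();print(s['eef_pos'],s['orientation'],s['wrist_force'])
E
```

```text
362.0793693537226 (array([0.39854833, 0.25584271, 0.91682033]), array([ 0.19616175,  0.02445318, -0.98031975]))
450.26304129355714 (array([ 0.36385284, -0.46391872,  0.50608146]), array([ 0.22778213,  0.83631789, -0.49882984]))
304.1202865835931 (array([0.20276498, 0.62181162, 0.38397182]), array([ 0.285515  , -0.12470716, -0.95048544]))
[0.27594419 0.58789791 0.22589208] [ 2.17598201e-01  9.76038122e-01 -7.55111515e-04 -1.92126166e-04] [-0.5078929  -0.09571621 -0.10425299]
```

View pics/top0.png

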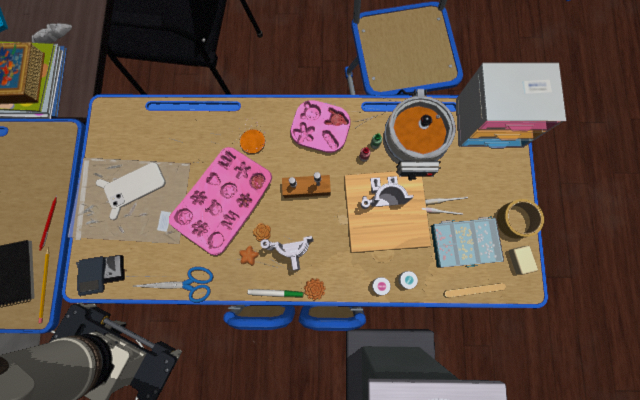

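View pics/side0.png

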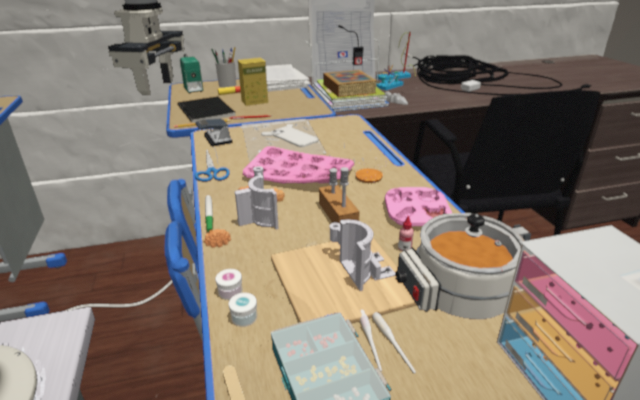

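The top view shows the front half at about (288,248) with its knuckle at (265,243). The board is centred near (388,212), with the back half at (388,197) and its knuckle at (365,203). The stand is at (305,187) with pins at (292,184) and (317,180). The side view agrees, and the bottles are behind the board near (370,148).

```bash
python3 - <<'E'
from h import *
s=load('top0')
for n,u,v,z in [('fr kn',265,243,.09),('fr',290,247,.08),('web',296,262,.078),('bk kn',365,203,.07),('pinL',292,184,.12),('pinR',317,180,.1),('b0',345,174,.012),('b1',424,172,.012),('b2',430,247,.012),('b3',350,251,.012),('bot',365,155,.07),('bot',377,140,.07)]: print(n,onz(s,u,v,z).round(3))
q=r.sense()['orientation']
from scipy.spatial.transform import Rotation as R
print(R.from_quat(q).as_matrix().round(3))
c=load('wrist0'); print(R.from_rotvec(np.ravel(c['rvec'])).as_matrix().T.round(3))
E
```

```text
fr kn [0.463 0.401 0.09 ]
fr [0.455 0.345 0.08 ]
web [0.421 0.33  0.078]
bk kn [0.561 0.17  0.07 ]
pinL [0.595 0.34  0.12 ]
pinR [0.609 0.284 0.1  ]
b0 [0.648 0.215 0.012]
b1 [0.655 0.011 0.012]
b2 [0.463 0.005 0.012]
b3 [0.451 0.203 0.012]
bot [0.681 0.168 0.07 ]
bot [0.719 0.138 0.07 ]
[[-0.905  0.425 -0.001]
 [ 0.425  0.905 -0.001]
 [ 0.    -0.002 -1.   ]]
[[ 0.424  0.866  0.264]
 [ 0.906 -0.405 -0.126]
 [-0.003  0.293 -0.956]]
```

```bash
python3 -m creep '[[0.02,-0.03,0,3.125],[0.02,-0.03,0,3.125],[0.02,-0.03,0,3.125],[0.02,-0.03,0,3.125],[0.02,-0.03,0,3.125],[0.02,-0.03,0,3.125],[0.02,-0.03,0,3.125],[0.02,-0.03,0,3.125]]' 0
python3 - <<'E'
from h import *
c=snap('wrist','wf1')
E
```

```text
time_s: 0.95
eef_pos: [0.4367, 0.3469, 0.2265]
orientation: [0.0, 1.0, -0.0, -0.0]
wrist_force: [-0.3, 0.1, -0.4]
grip_width: 0.999
finger_force: 0.0
```

View pics/wf1.png

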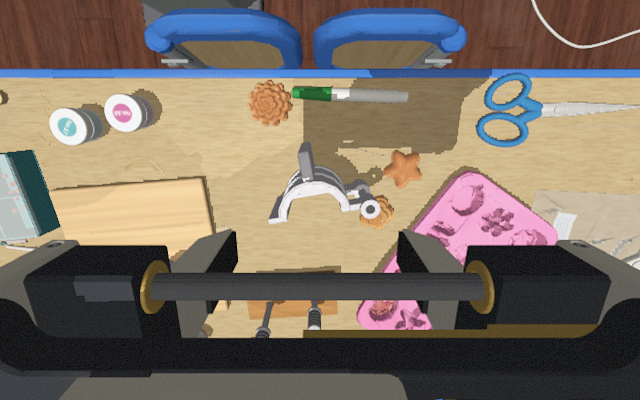

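The front half is at about (306,195), with its web top at (306,165) and upper knuckle at (371,209). The stand and pins are partly hidden at (260–315,300). I'll take a second view over the board.

```bash
python3 -m creep '[[0.011,-0.022,0,0],[0.011,-0.022,0,0],[0.011,-0.022,0,0],[0.011,-0.022,0,0],[0.011,-0.022,0,0],[0.011,-0.022,0,0],[0.011,-0.022,0,0],[0,0,0,0]]' 0
python3 - <<'E'
from h import *
c=snap('wrist','wf2')
i=cv2.imread('pics/wf1.png')[130:240,250:410]; j=c['img'][:,:,::-1]
a=cv2.resize(i,None,fx=2.5,fy=2.5,interpolation=2)
cv2.imwrite('pics/c1.png',a)
E
```

```text
time_s: 1.8
eef_pos: [0.5148, 0.1901, 0.2263]
orientation: [0.004, 1.0, -0.001, 0.0]
wrist_force: [0.5, -0.2, 0.3]
grip_width: 1.003
finger_force: 0.0
```

View pics/wf2.png

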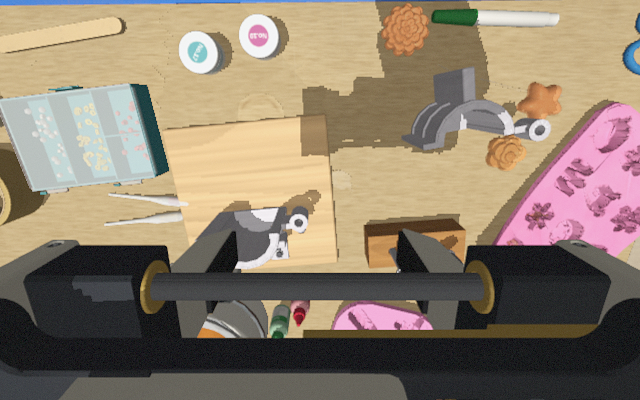

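The back knuckle is at (298,222), the front half's knuckle at (539,130), and its web top at about (455,85). The board's left and near edges are visible. Zooming in with one composite.

```bash
python3 - <<'E'
import cv2,numpy as np
a=cv2.imread('pics/wf1.png')[135:235,255:395]; b=cv2.imread('pics/wf2.png')[60:160,395:560]; c=cv2.imread('pics/wf2.png')[180:280,200:340]
z=lambda i,k:cv2.resize(i,None,fx=k,fy=k,interpolation=cv2.INTER_NEAREST)
W=np.zeros((600,800,3),np.uint8)
for im,x,y in((z(a,2.85),0,0),(z(b,2.4),400,0),(z(c,2.85),0,300)): W[y:y+im.shape[0],x:x+im.shape[1]]=im[:, :800-x]
cv2.imwrite('pics/comp1.png',W)
E
```

```text
(no output)
```

View pics/comp1.png

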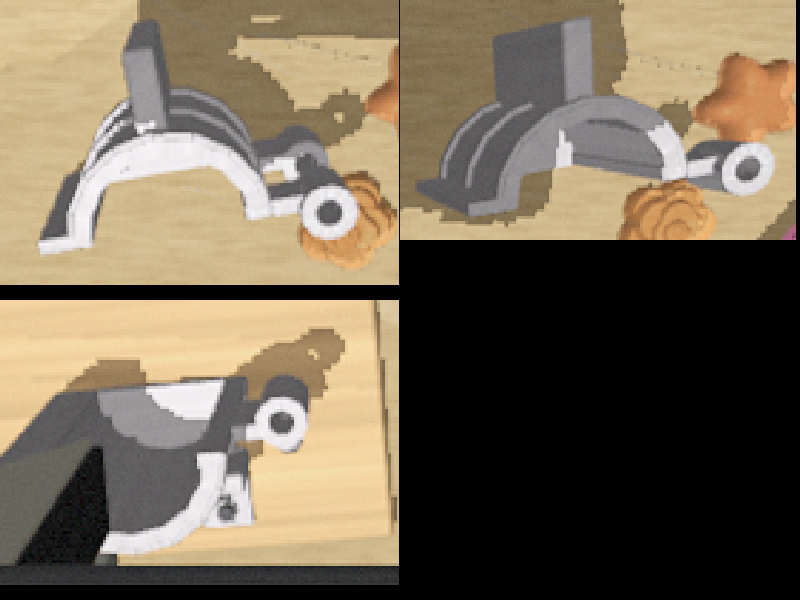

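The composite shows rim and knuckle tops clearly, but the web's faces in the first view are ambiguous. Zooming further.

```bash
python3 - <<'E'
import cv2,numpy as np
a=cv2.imread('pics/wf1.png')[138:188,283:333]; b=cv2.imread('pics/wf2.png')[62:112,430:480]
z=lambda i,k:cv2.resize(i,None,fx=k,fy=k,interpolation=cv2.INTER_NEAREST)
z2=np.hstack([z(a,8),z(b,8)]); g=np.clip(z2.astype(float)*1.5,0,255).astype(np.uint8)
cv2.imwrite('pics/comp2.png',g)
from h import *
for f in('wf1','wf2'):
    s=load(f); o,_=ray(s,320,200); print(o, proj(s,[o[0],o[1],0]))
E
```

```text
[0.35584402 0.34683616 0.38475268] [[316.91300751 101.08835827]]
[0.43392249 0.19103118 0.38447043] [[317.56529961 100.9608563 ]]
```

View pics/comp2.png

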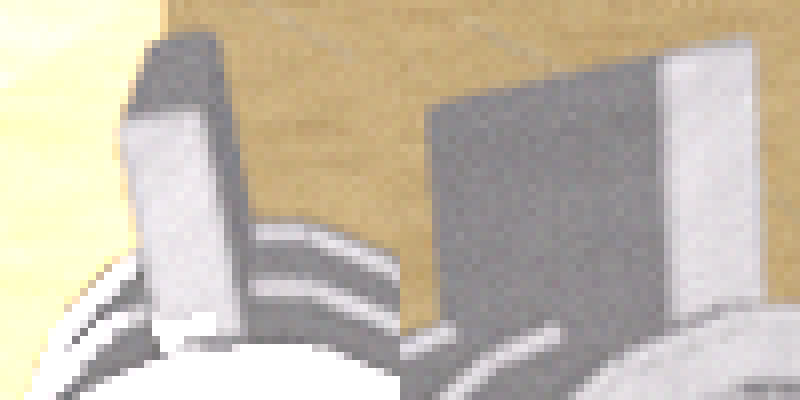

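Left: web top corners at about (298,153), (309,151.5), (313.6,180). Right: (462.5,69), (474.4,67), (475.3,99), (464,102).

```bash
python3 - <<'E'
from h import *
a,b,t,sd=load('wf1'),load('wf2'),load('top0'),load('side0'); h=np.array([.5,.5])
T=lambda p,q:tri(a,np.array(p)-h,b,np.array(q)-h)
for n,p,q in [('oL',(298.25,153),(462.5,68.9)),('oR',(309,151.5),(474.4,67)),('iR',(313.6,179.9),(475.3,98.9)),('kn',(370.4,209.4),(539.6,130))]:
    P,e=T(p,q); print(n,P.round(4),round(e,4))
for n,z,p,s in [('kn',.09,(370.4,209.4),a),('kn',.09,(539.6,130),b),('oL',.078,(298.25,153),a),('oR',.078,(309,151.5),a),('iR',.078,(313.6,179.9),a),('oL',.078,(462.5,68.9),b),('oR',.078,(474.4,67),b),('iR',.078,(475.3,98.9),b),('iL',.078,(464,102),b),('bk',.073,(298.6,222.8),b)]:
    print(n,onz(s,*(np.array(p)-h),z).round(4))
# rings: white/dark bore refine
for s,c in((a,(370,209)),(b,(539,130)),(b,(298,222))):
    g=cv2.cvtColor(s['img'],cv2.COLOR_RGB2GRAY).astype(float); x,y=c
    w=g[y-6:y+7,x-6:x+7]; m=w<130; l,lab,st,ce=cv2.connectedComponentsWithStats(m.astype(np.uint8)); k=lab[6,6]; print(c,st[k],ce[k]+[x-6,y-6])
# board edges wf2 & top
for s in (b,t):
    hsv=cv2.cvtColor(s['img'],cv2.COLOR_RGB2HSV)
print([hsv[y,x] for x,y in((390,240),(440,230))], [cv2.cvtColor(b['img'],cv2.COLOR_RGB2HSV)[y,x] for x,y in((220,180),(310,190),(360,150),(240,130),(240,115))])
E
```

```text
oL [0.4058 0.3273 0.0758] 0.0003
oR [0.4043 0.3382 0.0758] 0.0004
iR [0.4333 0.3427 0.0774] 0.0012
kn [0.4617 0.4013 0.0899] 0.0005
kn [0.4619 0.4014 0.09  ]
kn [0.4615 0.4011 0.09  ]
oL [0.4056 0.3275 0.078 ]
oR [0.4041 0.3384 0.078 ]
iR [0.4337 0.3429 0.078 ]
oL [0.4059 0.3262 0.078 ]
oR [0.4043 0.3371 0.078 ]
iR [0.4328 0.342  0.078 ]
iL [0.4355 0.3316 0.078 ]
bk [0.5617 0.1687 0.073 ]
(370, 209) [ 2  2  9  8 54] [369.96296296 208.90740741]
(539, 130) [ 2  2 10  9 69] [539.50724638 130.15942029]
(298, 222) [ 3  3  8  7 46] [298.23913043 222.2173913 ]
[array([ 17, 130, 216], dtype=uint8), array([ 98,  57, 188], dtype=uint8)] [array([ 19,  84, 245], dtype=uint8), array([ 16, 108, 146], dtype=uint8), array([ 20,  86, 204], dtype=uint8), array([ 19,  87, 242], dtype=uint8), array([ 19,  82, 217], dtype=uint8)]
```

```bash
python3 - <<'E'
from h import *
b,t=load('wf2'),load('top0')
def edge(s,pts,ax,z=.012,w=6):
    g=cv2.GaussianBlur(s['img'].astype(np.float32),(3,3),0); P=[]
    for u,v in pts:
        if ax==1: l=g[v-w:v+w+1,u]
        else: l=g[v,u-w:u+w+1]
        d=np.abs(np.diff(l,axis=0)).sum(1); k=np.argmax(d)+.5-w
        P.append(onz(s,u,v+k,z) if ax==1 else onz(s,u+k,v,z))
    P=np.array(P)[:,:2]; L=cv2.fitLine(P.astype(np.float32),cv2.DIST_HUBER,0,1e-4,1e-4).ravel()
    res=np.abs((P-L[2:])@[-L[1],L[0]]); print(L.round(4),np.degrees(np.arctan2(L[1],L[0])).round(2),np.median(res).round(5))
edge(b,[(u,int(128-(u-167)*14/160)) for u in range(172,298,4)],1)
edge(b,[(int(327+(v-114)*10/148),v) for v in range(150,255,4)],0)
edge(b,[(int(166+(v-128)*.28),v) for v in range(135,200,4)],0)
edge(t,[(u,int(251-(u-350)*.05)) for u in range(355,425,3)],1,w=4)
edge(t,[(int(424+(v-172)*.07),v) for v in range(178,240,3)],0,w=4)
edge(t,[(int(345+(v-174)*.065),v) for v in range(180,245,3)],0,w=4)
# back bore in wf2 vs side
E
```

```text
[ 0.0867 -0.9962  0.457   0.1119] -85.02 0.00029
[0.9966 0.0825 0.5611 0.2089] 4.73 0.00048
[0.9929 0.1189 0.5118 0.0075] 6.83 0.00025
[ 0.0819 -0.9966  0.4591  0.1049] -85.3 0.00063
[0.9921 0.1254 0.545  0.008 ] 7.21 0.00154
[0.9966 0.0823 0.5509 0.2073] 4.72 0.00065
```

```bash
python3 -m creep '[[-0.0135,0.0208,-0.008,1.34],[-0.0135,0.0208,-0.008,1.34],[-0.0135,0.0208,-0.008,1.34],[-0.0135,0.0208,-0.008,1.34],[-0.0135,0.0208,-0.008,1.34],[-0.0135,0.0208,-0.008,1.34],[-0.0135,0.0208,-0.008,1.34],[0,0,0,0]]' 0; python3 -m creep '[[0,0,0,0],[0,0,0,0],[0,0,0,0],[0,0,0,0],[0,0,0,0],[0,0,0,0],[0,0,0,0],[0,0,0,0]]' 0
```

```text
time_s: 2.65
eef_pos: [0.4139, 0.3445, 0.1699]
orientation: [-0.085, 0.996, 0.001, -0.002]
wrist_force: [-0.2, -0.2, -0.5]
grip_width: 0.999
finger_force: 0.0
time_s: 3.45
eef_pos: [0.4187, 0.34, 0.1707]
orientation: [-0.08, 0.997, 0.0, -0.0]
wrist_force: [-0.4, 0.4, -0.6]
grip_width: 1.001
finger_force: 0.0
```

```bash
python3 -m creep '[[0.001,-0.002,-0.02,0],[0.001,-0.002,-0.02,0],[0,0,-0.025,0],[0,0,-0.025,0],[0,0,-0.02,0],[0,0,-0.012,0],[0,0,-0.005,0],[0,0,0,0]]' 0; python3 -m creep '[[0,0,0,0],[0,0,0,0],[0,0,0,0],[0,0,0,0],[0,0,0,0],[0,0,0,0],[0,0,0,0],[0,0,0,0]]' 1 50
```

```text
time_s: 4.25
eef_pos: [0.4204, 0.336, 0.0435]
orientation: [-0.081, 0.997, -0.0, -0.0]
wrist_force: [0.4, -0.1, -0.1]
grip_width: 1.001
finger_force: 0.0
time_s: 5.05
eef_pos: [0.4206, 0.336, 0.0437]
orientation: [-0.081, 0.997, -0.0, -0.0]
wrist_force: [0.6, -0.2, -0.2]
grip_width: 0.352
finger_force: 0.0
```

```bash
python3 -m creep '[[0,0,0,0],[0,0,0,0],[0,0,0,0],[0,0,0,0],[0,0,0,0],[0,0,0,0],[0,0,0,0],[0,0,0,0]]'; python3 -m creep '[[0,0,0.01,0],[0,0,0.01,0],[0,0,0.01,0],[0,0,0.01,0],[0,0,0,0],[0,0,0,0],[0,0,0,0],[0,0,0,0]]'
```

```text
time_s: 5.85
eef_pos: [0.4205, 0.3358, 0.0437]
orientation: [-0.08, 0.997, -0.0, -0.0]
wrist_force: [-1.3, -1.4, 0.8]
grip_width: 0.125
finger_force: 50.0
time_s: 6.65
eef_pos: [0.4203, 0.3357, 0.0833]
orientation: [-0.081, 0.997, -0.0, -0.0]
wrist_force: [-0.3, 0.9, -4.1]
grip_width: 0.133
finger_force: 50.0
```

```bash
python3 -m creep '[[0.003,-0.0333,0,-0.63],[0.003,-0.0333,0,-0.63],[0.006,-0.0333,0,-0.63],[0.01,-0.0333,0,-0.63],[0.011,-0.0333,0,-0.63],[0.011,-0.0333,0,-0.63],[0.011,-0.0333,0,-0.62],[0,0,0,0]]'; python3 -m creep '[[0,0,0,0],[0,0,0,0],[0,0,0,0],[0,0,0,0],[0,0,-0.005,0],[0,0,-0.005,0],[0,0,-0.005,0],[0,0,0,0]]'
python3 - <<'E'
from h import *
s=snap('side','sd1'); w=snap('wrist','wf3')
a=cv2.imread('pics/sd1.png')[190:320,250:450]; a=cv2.resize(a,None,fx=4,fy=4)[:, :400*2]
b=cv2.imread('pics/wf3.png')
W=np.zeros((520,800,3),np.uint8);W[:,:]=a[:520,:800]
cv2.imwrite('pics/c3.png',W)
E
```

```text
time_s: 7.45
eef_pos: [0.477, 0.0966, 0.0833]
orientation: [-0.038, 0.999, -0.002, -0.0]
wrist_force: [-0.1, 0.2, -4.0]
grip_width: 0.128
finger_force: 50.0
time_s: 8.25
eef_pos: [0.4747, 0.1028, 0.0677]
orientation: [-0.042, 0.999, -0.0, -0.001]
wrist_force: [-1.0, -0.4, -3.8]
grip_width: 0.126
finger_force: 50.0
```

View pics/c3.png

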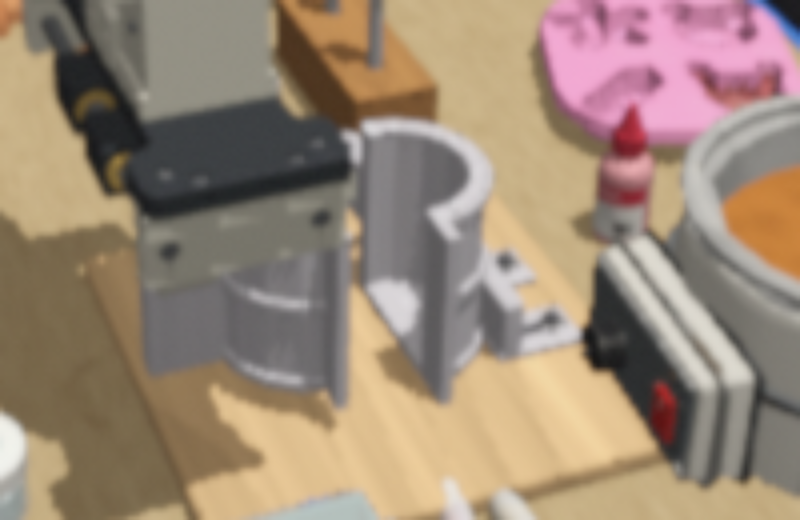

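View pics/wf3.png

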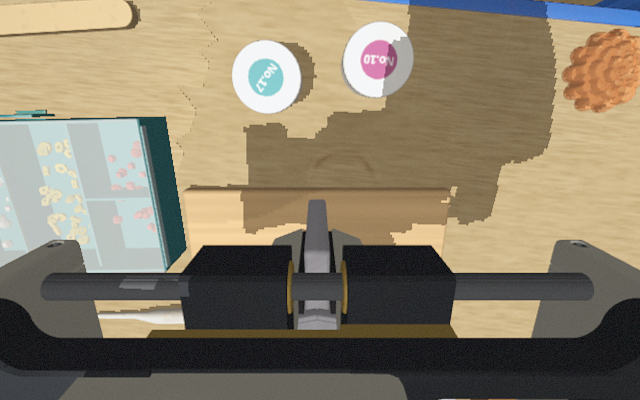

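The side crop shows the front half held upright and facing the back half, with a gap of about 100 crop px (roughly 40 mm). The wrist picture shows the web square between the pads near (316,240).

```bash
python3 -m creep '[[0,0,-0.003,0],[0,0,-0.003,0],[0,0,-0.002,0],[0,0,-0.001,0],[0,0,-0.001,0],[0,0,-0.0005,0],[0,0,0,0],[0,0,0,0]]'; python3 -m creep '[[0,0,-0.0005,0],[0,0,-0.0005,0],[0,0,-0.0005,0],[0,0,-0.0005,0],[0,0,0,0],[0,0,0,0],[0,0,0,0],[0,0,0,0]]'
```

```text
time_s: 9.15
eef_pos: [0.4757, 0.103, 0.0583]
orientation: [-0.042, 0.999, 0.0, 0.0]
wrist_force: [0.2, -0.6, -3.7]
grip_width: 0.129
finger_force: 50.0
time_s: 9.95
eef_pos: [0.4757, 0.1029, 0.0563]
orientation: [-0.042, 0.999, 0.0, 0.0]
wrist_force: [0.5, -0.2, -3.7]
grip_width: 0.131
finger_force: 50.0
```

```bash
python3 -m creep '[[0,0,-0.0005,0],[0,0,-0.0005,0],[0,0,0,0],[0,0,0,0],[0,0,0,0],[0,0,0,0],[0,0,0,0],[0,0,0,0]]'
```

```text
time_s: 10.75
eef_pos: [0.4757, 0.103, 0.0556]
orientation: [-0.042, 0.999, -0.0, 0.0]
wrist_force: [-2.2, -0.4, 6.3]
grip_width: 0.132
finger_force: 50.0
```

```bash
python3 -m creep '[[0.004,0.0004,0.0004,0],[0.006,0.0005,0.0002,0],[0.006,0.0005,0,0],[0.006,0.0005,0,0],[0.005,0.0004,0,0],[0.003,0.0003,0,0],[0,0,0,0],[0,0,0,0]]'; python3 - <<'E'
from h import *
print(r.sense()['wrist_force']);snap('top','tp1');a=snap('side','sd2')['img'][:,:,::-1][190:320,290:430];b=load('tp1')['img'][:,:,::-1][160:240,330:440]
W=np.zeros((560,800,3),np.uint8); W[:520,:560]=cv2.resize(a,None,fx=4,fy=4); W[:240,470:800]=cv2.resize(b,None,fx=3,fy=3); cv2.imwrite('pics/c4.png',W)
E
```

```text
time_s: 11.55
eef_pos: [0.5057, 0.1054, 0.0556]
orientation: [-0.042, 0.999, -0.0, -0.0]
wrist_force: [-0.8, -0.8, -0.8]
grip_width: 0.126
finger_force: 50.0
[-0.8033603  -0.78542482 -0.78417355]
```

```bash
python3 -m creep '[[0.001,0.0001,0,0],[0.001,0.0001,0,0],[0.001,0.0001,0,0],[0.001,0.0001,0,0],[0.001,0.0001,0,0],[0,0,0,0],[0,0,0,0],[0,0,0,0]]';python3 -m creep '[[0.0005,0,0,0],[0.0005,0,0,0],[0.0005,0,0,0],[0,0,0,0],[0,0,0,0],[0,0,0,0],[0,0,0,0],[0,0,0,0]]'
```

```text
time_s: 12.45
eef_pos: [0.5105, 0.106, 0.0558]
orientation: [-0.042, 0.999, -0.0, -0.0]
wrist_force: [-0.7, 0.2, -3.2]
grip_width: 0.128
finger_force: 50.0
time_s: 13.25
eef_pos: [0.5121, 0.1061, 0.0558]
orientation: [-0.042, 0.999, 0.0, -0.0]
wrist_force: [0.8, 0.0, -3.4]
grip_width: 0.124
finger_force: 50.0
```

```bash
python3 -m creep '[[0.0005,0,0,0],[0.0005,0.0001,0,0],[0.0005,0,0,0],[0,0,0,0],[0,0,0,0],[0,0,0,0],[0,0,0,0],[0,0,0,0]]'
```

```text
time_s: 14.05
eef_pos: [0.5136, 0.1061, 0.0558]
orientation: [-0.042, 0.999, 0.0, -0.0]
wrist_force: [0.1, 0.7, -4.4]
grip_width: 0.121
finger_force: 50.0
```

```bash
python3 -m creep '[[0.0005,0,0,0],[0.0005,0,0,0],[0,0,0,0],[0,0,0,0],[0,0,0,0],[0,0,0,0],[0,0,0,0],[0,0,0,0]]'
```

```text
time_s: 14.85
eef_pos: [0.5144, 0.1062, 0.0558]
orientation: [-0.042, 0.999, 0.0, -0.0]
wrist_force: [-2.3, -0.6, -2.8]
grip_width: 0.125
finger_force: 50.0
```

```bash
python3 -m creep '[[0.0004,0,0,0],[0.0003,0,0,0],[0,0,0,0],[0,0,0,0],[0,0,0,0],[0,0,0,0],[0,0,0,0],[0,0,0,0]]'; python3 -c "
from rig import r;s=r.sense();print(s['wrist_force'],s['torque'],s['eef_pos'])"
```

```text
time_s: 15.65
eef_pos: [0.5144, 0.1062, 0.0557]
orientation: [-0.042, 0.999, -0.0, -0.001]
wrist_force: [-4.0, 0.4, -0.1]
grip_width: 0.128
finger_force: 50.0
[-4.02996706  0.44826412 -0.12178662] [ 0.07835259  1.13749923 -0.07186633] [0.51444957 0.10619015 0.05569017]
```

```bash
python3 -m creep '[[0,0,-0.0003,0],[0,0,-0.0002,0],[0.0005,0,0,0],[0.0005,0,0,0],[0,0,0,0],[0,0,0,0],[0,0,0,0],[0,0,0,0]]'; python3 -c "
from rig import r;s=r.sense();print(s['wrist_force'],s['torque'],s['eef_pos'])"
```

```text
time_s: 16.45
eef_pos: [0.5145, 0.1062, 0.0557]
orientation: [-0.042, 0.999, -0.0, -0.002]
wrist_force: [-9.4, 0.4, 8.1]
grip_width: 0.128
finger_force: 50.0
[-9.37473144  0.36381527  8.14221421] [ 0.05298844  1.99444036 -0.14373699] [0.51445671 0.10619688 0.05568362]
```

```bash
python3 -m creep '[[-0.0008,0,0.0003,0],[0,0,0,0],[0,0,0,0],[0,0,0,0],[0,0,0,0],[0,0,0,0],[0,0,0,0],[0,0,0,0]]'; python3 -m creep '[[0,0,0,0],[0,0,0,0],[0,0,0,0],[0,0,0,0],[0,0,0.01,0],[0,0,0.03,0],[0,0,0.04,0],[0,0,0.04,0]]' 0.4;python3 -m creep '[[0,0.02,0.03,0],[0.01,0.03,0.02,0],[0.005,0.035,0,0],[0.005,0.035,0,0],[0,0.035,0,0],[0,0.03,0,0],[0,0,0,0],[0,0,0,0]]' 0.4
python3 - <<'E'
from h import *
w=snap('wrist','wf4');t=snap('top','tp2');s=snap('side','sd3');b=t['img'][:,:,::-1][150:230,270:440];c=s['img'][:,:,::-1][200:310,290:430]
W=np.zeros((600,800,3),np.uint8); W[:300,:480]=cv2.resize(w['img'][:,:,::-1],None,fx=.75,fy=.75);W[300:540,:510]=cv2.resize(b,None,fx=3,fy=3)
W[100:100+264,464+0:800]=cv2.resize(c,None,fx=2.4,fy=2.4);cv2.imwrite('pics/c5.png',W)
E
```

```text
time_s: 17.25
eef_pos: [0.5145, 0.1062, 0.0557]
orientation: [-0.042, 0.999, -0.0, -0.001]
wrist_force: [-6.4, -0.7, 1.4]
grip_width: 0.127
finger_force: 50.0
time_s: 18.05
eef_pos: [0.5152, 0.1062, 0.1773]
orientation: [-0.042, 0.999, 0.0, -0.0]
wrist_force: [0.8, -0.9, -0.3]
grip_width: 0.598
finger_force: 0.0
time_s: 18.85
eef_pos: [0.5352, 0.2919, 0.2261]
orientation: [-0.043, 0.999, 0.0, 0.0]
wrist_force: [0.1, -1.1, 0.4]
grip_width: 0.601
finger_force: 0.0
```

View pics/c5.png

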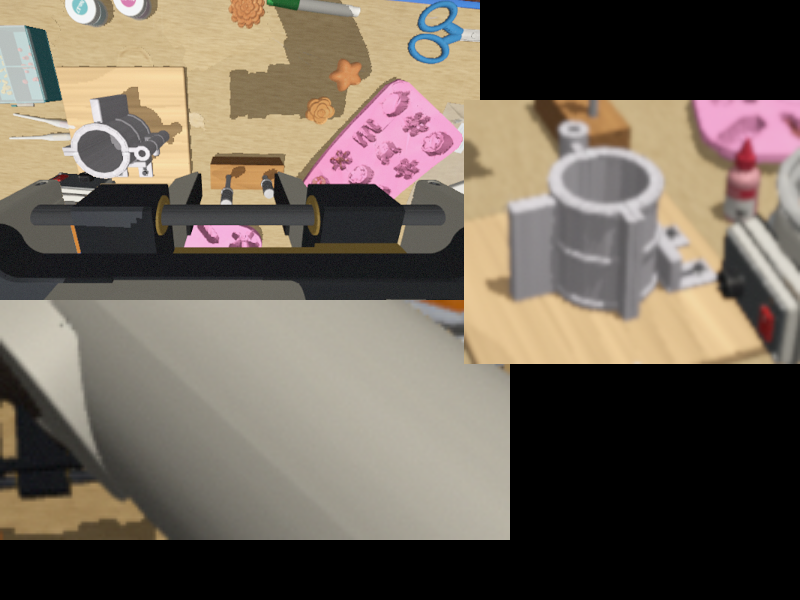

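The mould is shut and upright: the front knuckle is at wrist pixel ~(191,204), and the side view shows the rims meeting. Next I take two wrist views of the pins and put them in one composite.

```bash
python3 -m creep '[[0.014,0.003,0,0],[0.014,0.003,0,0],[0.014,0.003,0,0],[0.014,0.003,0,0],[0.014,0.003,0,0],[0,0,0,0],[0,0,0,0],[0,0,0,0]]'; python3 -c "
from h import *
snap('wrist','wA')"; python3 -m creep '[[-0.007,-0.018,0,0],[-0.007,-0.018,0,0],[-0.007,-0.018,0,0],[-0.007,-0.018,0,0],[-0.007,-0.018,0,0],[0,0,0,0],[0,0,0,0],[0,0,0,0]]'
python3 - <<'E'
from h import *
B=snap('wrist','wB');A=load('wA');C=load('wf4')
W=np.zeros((600,800,3),np.uint8)
def put(s,P,w,h,k,x,y):
    u,v=proj(s,P)[0].round().astype(int);u0=min(max(u-w//2,0),640-w);v0=min(max(v-h//2,0),400-h)
    W[y:y+h*k,x:x+w*k]=cv2.resize(s['img'][v0:v0+h,u0:u0+w,::-1],None,fx=k,fy=k,interpolation=cv2.INTER_CUBIC); print(u0,v0,k,(x,y))
put(A,(.602,.312,.1),100,85,4,0,0);put(B,(.602,.312,.1),100,85,4,400,0)
put(C,(.5615,.1687,.1),66,62,4,0,345);put(A,(.5615,.1687,.1),66,62,4,266,345);put(B,(.5615,.1687,.1),66,62,4,532,345)
cv2.imwrite('pics/c6.png',W)
E
```

```text
time_s: 19.8
eef_pos: [0.6049, 0.3055, 0.2256]
orientation: [-0.042, 0.999, -0.0, -0.0]
wrist_force: [0.7, 1.3, 0.2]
grip_width: 0.599
finger_force: 0.0
time_s: 20.65
eef_pos: [0.5705, 0.2175, 0.226]
orientation: [-0.043, 0.999, 0.0, 0.0]
wrist_force: [0.0, -0.5, 0.0]
grip_width: 0.601
finger_force: 0.0
274 144 4 (0, 0)
357 184 4 (400, 0)
157 172 4 (0, 345)
139 100 4 (266, 345)
234 144 4 (532, 345)
```

View pics/c6.png

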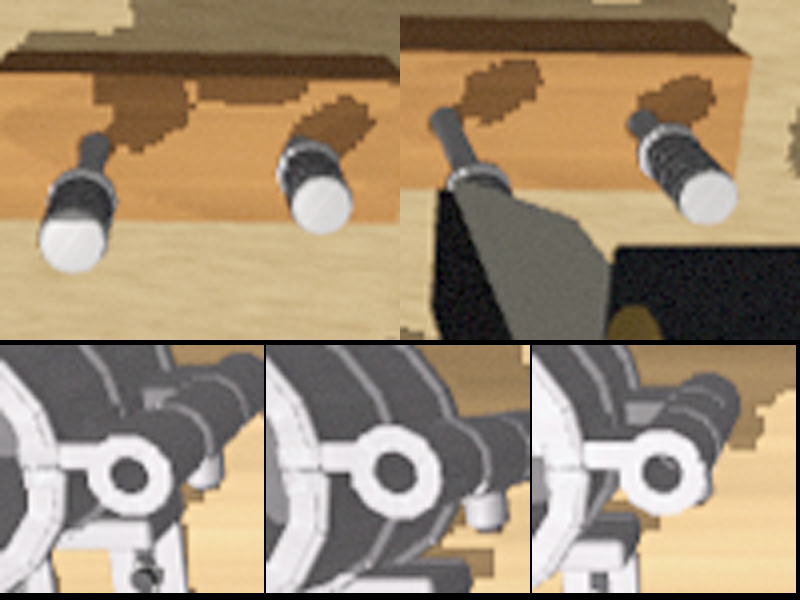

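The long pin is the right-hand-robot side (smaller y): its knob top is at comp (73,245) in A, with the shaft base at (95,143) in A and (443,118) in B. The short pin is the other one. The front bore is at comp (131,474), (397,472) and (663,473).

```bash
python3 - <<'E'
from h import *
A,B,C=load('wA'),load('wB'),load('wf4'); h=.5
kA=(274+73/4-h,144+245/4-h); print('knob',onz(A,*kA,.124))
a=(274+95/4-h,144+143/4-h); b=(357+43/4-h,184+118/4-h)
print('hole',tri(A,a,B,b),onz(A,*a,.04),onz(B,*b,.04))
ca=(274+83/4-h,144+190/4-h); cb=(357+80/4-h,184+184/4-h); print('collar',tri(A,ca,B,cb),onz(A,*ca,.094),onz(B,*cb,.094))
s1=(274+321/4-h,144+205/4-h); s2=(357+(707-400)/4-h,184+196/4-h); print('short',tri(A,s1,B,s2))
for n,s,u0,v0,x,y in(('C',C,157,172,131,474-345),('A',A,139,100,397-266,472-345),('B',B,234,144,663-532,473-345)):
    p=(u0+x/4-h,v0+y/4-h); g=s['img'].mean(2); u,v=map(round,p)
    w=(g[v-7:v+8,u-7:u+8]<140).astype(np.uint8); _,l,st,ce=cv2.connectedComponentsWithStats(w); k=l[7,7]
    q=ce[k]+[u-7,v-7]; print(n,p,q,st[k][4],onz(s,*p,.102),onz(s,*q,.102))
t=load('top0');g=proj(t,onz(A,*kA,.124));print(g)
E
```

```text
knob [0.61549838 0.28366855 0.124     ]
hole (array([0.61392813, 0.28305246, 0.03792053]), np.float64(0.0007442405371455618)) [0.61303393 0.28328362 0.04      ] [0.6135486  0.28250168 0.04      ]
collar (array([0.61175729, 0.28345139, 0.09294952]), np.float64(0.00012651626124393652)) [0.61138039 0.28352941 0.094     ] [0.6113813  0.28316998 0.094     ]
short (array([0.6106676 , 0.3432669 , 0.09196257]), np.float64(0.00033495623368999403))
C (189.25, 203.75) [188.87096774 204.12903226] 62 [0.56145206 0.16875891 0.102     ] [0.56187968 0.16837502 0.102     ]
A (171.25, 131.25) [170.8902439  131.41463415] 82 [0.56182501 0.16859895 0.102     ] [0.56200177 0.16826396 0.102     ]
B (266.25, 175.5) [266.02857143 175.75714286] 70 [0.5617688  0.16851079 0.102     ] [0.5620386  0.16831022 0.102     ]
[[316.7214104  174.73658754]]
```

```bash
python3 -m creep '[[0.008,0.012,0,0],[0.01,0.015,0,0],[0.01,0.015,0,0],[0.01,0.015,0,0],[0.0065,0.01,0,0],[0,0,0,0],[0,0,-0.01,0],[0,0,-0.02,0]]'; python3 -m creep '[[0,0,-0.02,0],[0,0,-0.02,0],[0,0,-0.02,0],[0,0,-0.02,0],[0,0,-0.013,0],[0,0,-0.004,0],[0,0,-0.002,0],[0,0,0,0]]'
```

```text
time_s: 21.5
eef_pos: [0.6158, 0.2829, 0.1965]
orientation: [-0.042, 0.999, 0.0, 0.001]
wrist_force: [0.3, -0.2, -0.2]
grip_width: 0.595
finger_force: 0.0
time_s: 22.3
eef_pos: [0.6154, 0.2833, 0.0972]
orientation: [-0.042, 0.999, 0.0, 0.0]
wrist_force: [-0.4, -0.7, -0.0]
grip_width: 0.603
finger_force: 0.0
```

```bash
python3 -m creep '[[0,0,0,0],[0,0,0,0],[0,0,0,0],[0,0,0,0],[0,0,0,0],[0,0,0,0],[0,0,0,0],[0,0,0,0]]' 1 30; python3 -m creep '[[0,0,0.005,0],[0,0,0.015,0],[0,0,0.015,0],[0,0,0.015,0],[0,0,0.015,0],[0,0,0,0],[0,0,0,0],[0,0,0,0]]'
python3 -c "
from h import *
s=snap('side','sd4');snap('wrist','w5');e=r.sense()['eef_pos'];print(e)
print(proj(s,[[*e[:2],e[2]-.087],[*e[:2],e[2]-.007]]))"
```

```text
time_s: 23.1
eef_pos: [0.6151, 0.2833, 0.0967]
orientation: [-0.042, 0.999, 0.0, 0.0]
wrist_force: [-0.0, 0.7, 0.1]
grip_width: 0.164
finger_force: 30.0
time_s: 23.9
eef_pos: [0.6145, 0.2827, 0.1609]
orientation: [-0.042, 0.999, -0.0, -0.001]
wrist_force: [-0.3, 0.2, 0.3]
grip_width: 0.162
finger_force: 30.0
[0.61441222 0.28275065 0.16059373]
[[342.80482262 191.15252946]
 [343.6208498  154.3440851 ]]
```

```bash
python3 - <<'E'
from h import *
w=load('w5'); e=np.array([.61441,.28275,.16059])
from scipy.spatial.transform import Rotation as R
P=[[e[0],e[1],e[2]-d] for d in(.087,.081,.06,.03,.007)]; print(proj(w,P).round(1))
hsv=cv2.cvtColor(w['img'],cv2.COLOR_RGB2HSV)
m=(hsv[...,1]<60)
for v in range(196,262,3): print(v,''.join('#' if x else '.' for x in m[v,285:350]), hsv[v,318])
E
```

```text
[[316.9 200.8]
 [316.9 203. ]
 [316.9 211.8]
 [316.9 227.3]
 [316.9 242.6]]
196 ................................................................. [ 17 153 175]
199 ..............................####............................... [110  27  85]
202 .............................#######............................. [30  3 85]
205 ............................#########............................ [50  9 85]
208 ............................#########............................ [30  3 85]
211 ............................#########............................ [30  6 88]
214 ...........................##########............................ [90  6 88]
217 ...........................##########............................ [ 0  6 87]
220 ...........................###########........................... [30  3 83]
223 ...........................###########........................... [30  6 83]
226 ...........................###########........................... [45  6 83]
229 ............###............###########............##............. [150   3  89]
232 ....############..#......##############.......#..###########..... [ 15  10 104]
235 ###############.##....#####################....################## [ 18  10 131]
238 ###############.###############################.################# [ 6 22 58]
241 #################..##############################.############### [162  24  54]
244 #################..#############################.################ [173  12  82]
247 .#############....################################.#############. [10 11 72]
250 .#################################################.#############. [120  13  40]
253 #.###########.##..#############################################.# [173  13  80]
256 #.###############.#############################.################# [150   8  65]
259 ..###########.#..###################################.##########.. [175  18  87]
```

```bash
python3 - <<'E'
from h import *
w=load('w5'); e=np.array([.61441,.28275,.16059])
for d,rr in((.087,.003),(.007,.009)):
  for dx in(-.001,0,.001,.002): print(d,dx,proj(w,[e[0]+dx-rr*.9963,e[1]-rr*.0855,e[2]-d]).round(2))
im=cv2.cvtColor(w['img'],cv2.COLOR_RGB2HSV)
print([(v,*im[v,316:318,1:].ravel()) for v in range(194,203)]); print([(v,*im[v,316:318,2]) for v in range(224,242)])
E
```

```text
0.087 -0.001 [[317.03 196.28]]
0.087 0 [[316.93 197.41]]
0.087 0.001 [[316.83 198.53]]
0.087 0.002 [[316.72 199.65]]
0.007 -0.001 [[317.04 227.1 ]]
0.007 0 [[316.89 228.66]]
0.007 0.001 [[316.75 230.22]]
0.007 0.002 [[316.6  231.78]]
[(194, np.uint8(143), np.uint8(91), np.uint8(138), np.uint8(89)), (195, np.uint8(151), np.uint8(132), np.uint8(156), np.uint8(103)), (196, np.uint8(148), np.uint8(181), np.uint8(149), np.uint8(161)), (197, np.uint8(133), np.uint8(193), np.uint8(135), np.uint8(180)), (198, np.uint8(107), np.uint8(143), np.uint8(87), np.uint8(126)), (199, np.uint8(31), np.uint8(81), np.uint8(9), np.uint8(85)), (200, np.uint8(15), np.uint8(87), np.uint8(3), np.uint8(83)), (201, np.uint8(3), np.uint8(84), np.uint8(3), np.uint8(86)), (202, np.uint8(3), np.uint8(89), np.uint8(9), np.uint8(87))]
[(224, np.uint8(89), np.uint8(82)), (225, np.uint8(84), np.uint8(86)), (226, np.uint8(89), np.uint8(86)), (227, np.uint8(86), np.uint8(86)), (228, np.uint8(83), np.uint8(89)), (229, np.uint8(88), np.uint8(86)), (230, np.uint8(89), np.uint8(85)), (231, np.uint8(86), np.uint8(86)), (232, np.uint8(104), np.uint8(114)), (233, np.uint8(132), np.uint8(141)), (234, np.uint8(146), np.uint8(145)), (235, np.uint8(129), np.uint8(127)), (236, np.uint8(80), np.uint8(71)), (237, np.uint8(58), np.uint8(52)), (238, np.uint8(56), np.uint8(60)), (239, np.uint8(83), np.uint8(86)), (240, np.uint8(78), np.uint8(79)), (241, np.uint8(41), np.uint8(42))]
```

```bash
python3 -m creep '[[0,0,0.02,0],[-0.005,-0.012,0.02,0],[-0.0098,-0.0205,0.006,0],[-0.0098,-0.0205,0,0],[-0.0098,-0.0205,0,0],[-0.0098,-0.0205,0,0],[-0.0098,-0.0205,0,0],[0,0,0,0]]'; python3 -m creep '[[0,0,0,0],[0,0,0,0],[0,0,0,0],[0,0,0,0],[0,0,0,0],[0,0,0,0],[0,0,0,0],[0,0,0,0]]'
cat > m.py <<'E'
from h import *
n=sys.argv[1]; w=snap('wrist',n); s=r.sense(); e=np.array(s['eef_pos']); print(e,s['wrist_force'],s['torque'])
print('pred tip',proj(w,[e[0]+.001,e[1],e[2]-.087]).round(1),'bore',proj(w,[.5618,.1685,.102]).round(1))
v0=int(proj(w,[.5618,.1685,.102])[0,1]);g=w['img'].mean(2)
for v in range(v0-16,v0+18): print(v,''.join(' .:-=+*#%@'[int(x*9.99/256)] for x in g[v,290:345]))
E
python3 m.py w6
```

```text
time_s: 24.8
eef_pos: [0.5599, 0.1645, 0.2067]
orientation: [-0.04, 0.999, -0.002, -0.001]
wrist_force: [0.9, -0.6, -0.8]
grip_width: 0.165
finger_force: 30.0
time_s: 25.6
eef_pos: [0.561, 0.1686, 0.2076]
orientation: [-0.042, 0.999, 0.0, -0.0]
wrist_force: [1.2, 0.0, -1.1]
grip_width: 0.161
finger_force: 30.0
[0.56103938 0.16862618 0.20764874] [-0.82001577  0.40084799 -0.258942  ] [ 0.04418442 -0.00053743  0.04293381]
pred tip [[316.6 201.8]] bore [[316.5 195. ]]
178 ++=----=-+**+*+**+=---=========+==--=====##############
179 +++=---=-=+++++++=-==-=--------=++=-=====##############
180 +++=---=---======--==------------=+=-====##############
181 *+++---=--------------------------====+**#%####%%%%####
182 *+++-------------------------------==+=#%%%%%%%%%%%%###
183 *+++=------------------------------=++=#%%%%%%%%%%%%%%#
184 ++++=------------------========-----++*#%%%%%%%%%%%%%%%
185 *++++----------------==++++++++=-----*#%###############
186 **+++--------------==+*********++=---##################
187 **+++==+==++===++==++******++*+**+=--##################
188 **++++**********++++***+***
[... 708 characters left out ...]
%%%@@@@@#=-----+%@@@###%%%%%%%%%%%%%%%%%
201 @@@@%*==++++++#%%%@@@@@*------:#@@@##%%%%%%%%%#%%%%%%%%
202 @@%@%*--+++++=#%##%@@@%=-------+@@@%%%%##%##%##%%#%#%%#
203 @@%%%+--=++=+=####%%@@#---------@@%%#%##%%#%####%######
204 @@%%%+--======#####%%@#--------:%%%######%#%%#%%###%%%%
205 @@@%#=--=*****#%##%#%%*--------:#%%%%%%%%%%%%%%%%%%%%%%
206 @@@%*=--=#%%%%%%%%%%%%*--------:#%%%%%%%%%%%%%%%%%%%%%%
207 @%%%+---+#%%%%%%%%%%%%*--------:*%%%%%%%%%%%%%%%%%%%%%%
208 @%%#=---#%%%%%%%%%%%%%+:-------:*%%%%%%%%%%%%%%%%%%%%%%
209 @@%#++=-#%%%%%%%%%%%%%+:-------:*%%%%%%%%%%%%%%%%%%%%%%
210 @@%%%%*=#%%%%%%%%%%%%%+--------:*%%%%%%%%%%%%%%%##%%%%#
211 @%%@@%*=#%%%%%%%%%%%%%+---------*%%%%%%%%%%%%%#%%%#%%%%
```

```bash
python3 -m creep '[[0,0,-0.005,0],[0,0,-0.005,0],[0,0,-0.004,0],[0,0,-0.002,0],[0,0,0,0],[0,0,0,0],[0,0,0,0],[0,0,0,0]]'; python3 m.py w7 | head -28
```

```text
time_s: 26.45
eef_pos: [0.5612, 0.1687, 0.1918]
orientation: [-0.042, 0.999, 0.0, 0.0]
wrist_force: [-0.3, -0.4, -0.1]
grip_width: 0.161
finger_force: 30.0
[0.56115963 0.16868137 0.19184561] [-0.76314727 -0.28961757 -0.65572583] [ 0.07426317  0.01072031 -0.02998018]
pred tip [[316.7 201.7]] bore [[316.5 200.2]]
184 ++----=------------=-------------=+=-=+==########%#####
185 ++=---=---------------------------==-=+**#%%%%%%%%%%%##
186 ++=--------------------------------====#%%%%%%%%%%%%%##
187 +++---------------------------------===#%%%%%%%%%%%%%%%
188 +++---------------------------------=**#%##############
189 +++=------------------=========------*#################
190 +++=----------------==+++++++++==----+#################
191 ++++=--=----======--++*********++==--+#################
192 ++++=++++++++++++==++*+*++*+*****++=-+#################
193 *++++***********+*%%*++*+****+***+*+-=#################
194 +++++*****++***++%@@#+***+++++*+++**==#################
195 +++++******+***+*%%%***+++==+++++++*+=#################
196 +++++*****+++*+++++++*+++====+++***+*=*################
197 +++++****++++++++***++=--==+=--+*****+*################
198 =====+**************+=---------=+++*+*#################
199 ++++==*########**+**+=----------=+**++#################
200 ++++++#%%%%%###*++*++=----------=+*+++#################
201 ++++++*########*****+=----------=+++++#################
202 #%##*+======*##*++*++=----------++++++##%##########%##%
203 @@@@#+=+++++=#%*+++++*=---------+**+++#########%%%###%#
204 @@@@*=+++++++#%####%%%*--------:+**++*#%%%%%%%%%%%#%%#%
205 @%@%*==+++++=#%%@@@@@@#---------+*++*#%%%%%##%%%%%%%%%%
206 @%%%*===++++=#%#%@@@@@#--------:+*++*#%%%##%##%#######%
207 @%%%+--======####%@@@@*---------+++*#############%#%#%#
208 @@%%+--======####%%@@@*:--------=+*####%####%#%%%%#%%%#
209 @@%#=---*****##%##%%@@*:-------:+*#%%%%%%%%#%%%%%%%%%%%
```

```bash
python3 -m creep '[[0,0,-0.001,0],[0,0,-0.001,0],[0,0,-0.001,0],[0,0,-0.0005,0],[0,0,-0.0005,0],[0,0,0,0],[0,0,0,0],[0,0,0,0]]'; python3 -m creep '[[0,0,-0.0005,0],[0,0,-0.0005,0],[0,0,-0.0005,0],[0,0,-0.0005,0],[0,0,0,0],[0,0,0,0],[0,0,0,0],[0,0,0,0]]'
```

```text
time_s: 27.3
eef_pos: [0.561, 0.1686, 0.1876]
orientation: [-0.042, 0.999, 0.0, -0.0]
wrist_force: [0.9, 0.3, -0.4]
grip_width: 0.163
finger_force: 30.0
time_s: 28.1
eef_pos: [0.561, 0.1686, 0.1856]
orientation: [-0.042, 0.999, 0.0, -0.0]
wrist_force: [-0.1, -0.4, 0.4]
grip_width: 0.163
finger_force: 30.0
```

```bash
python3 -m creep '[[0,0,-0.001,0],[0,0,-0.001,0],[0,0,-0.001,0],[0,0,-0.0005,0],[0,0,-0.0005,0],[0,0,0,0],[0,0,0,0],[0,0,0,0]]'; python3 -c "
from rig import r;s=r.sense();print(s['wrist_force'],s['torque'],s['eef_pos'])"
```

```text
time_s: 28.9
eef_pos: [0.5611, 0.1687, 0.1817]
orientation: [-0.042, 0.999, 0.0, 0.0]
wrist_force: [-1.4, 0.2, 0.7]
grip_width: 0.159
finger_force: 30.0
[-1.41431255  0.21413575  0.73749233] [ 0.07813467  0.00701931 -0.04802062] [0.56105413 0.16865959 0.18168343]
```

```bash
python3 -m creep '[[-0.0002,0,-0.001,0],[0,0,-0.001,0],[0,0,-0.001,0],[0,0,-0.001,0],[0,0,-0.0005,0],[0,0,-0.0005,0],[0,0,0,0],[0,0,0,0]]'; python3 -c "
from rig import r;s=r.sense();print(s['wrist_force'],s['torque'],s['eef_pos'])"
```

```text
time_s: 29.7
eef_pos: [0.5608, 0.1687, 0.1766]
orientation: [-0.042, 0.999, 0.0, -0.0]
wrist_force: [-0.1, -0.1, -0.1]
grip_width: 0.164
finger_force: 30.0
[-0.10895051 -0.13192468 -0.13708971] [ 0.02885015 -0.01367164 -0.02741456] [0.56082749 0.16866599 0.17664912]
```

```bash
python3 -m creep '[[0,0,-0.001,0],[0,0,-0.001,0],[0,0,-0.001,0],[0,0,-0.001,0],[0,0,-0.001,0],[0,0,-0.001,0],[0,0,0,0],[0,0,0,0]]'; python3 -c "
from rig import r;s=r.sense();print(s['wrist_force'],s['torque'],s['eef_pos'])"
```

```text
time_s: 30.5
eef_pos: [0.5608, 0.1686, 0.1706]
orientation: [-0.042, 0.999, -0.0, -0.0]
wrist_force: [-1.0, 0.1, -1.6]
grip_width: 0.164
finger_force: 30.0
[-0.98415971  0.05419713 -1.60470319] [ 0.0518376   0.03041325 -0.01758568] [0.5608299  0.16862288 0.170619  ]
```

```bash
python3 -m creep '[[0,0,-0.002,0],[0,0,-0.002,0],[0,0,-0.002,0],[0,0,-0.001,0],[0,0,-0.001,0],[0,0,-0.001,0],[0,0,0,0],[0,0,0,0]]'; python3 -m creep '[[0,0,-0.0005,0],[0,0,-0.0005,0],[0,0,-0.0005,0],[0,0,-0.0005,0],[0,0,0,0],[0,0,0,0],[0,0,0,0],[0,0,0,0]]'
```

```text
time_s: 31.3
eef_pos: [0.5608, 0.1686, 0.1616]
orientation: [-0.042, 0.999, 0.0, -0.0]
wrist_force: [0.6, 0.0, -0.3]
grip_width: 0.159
finger_force: 30.0
time_s: 32.1
eef_pos: [0.5608, 0.1687, 0.1597]
orientation: [-0.042, 0.999, 0.0, 0.0]
wrist_force: [0.8, -0.0, 0.2]
grip_width: 0.16
finger_force: 30.0
```

```bash
python3 -m creep '[[0,0,-0.0005,0],[0,0,-0.0005,0],[0,0,-0.0005,0],[0,0,0,0],[0,0,0,0],[0,0,0,0],[0,0,0,0],[0,0,0,0]]'; python3 -c "
from rig import r;s=r.sense();print(s['wrist_force'],s['torque'],s['eef_pos'])"
```

```text
time_s: 32.9
eef_pos: [0.5608, 0.1686, 0.1581]
orientation: [-0.042, 0.999, 0.0, -0.0]
wrist_force: [0.6, 0.4, 0.1]
grip_width: 0.157
finger_force: 30.0
[0.62301979 0.38867792 0.06897217] [0.0255382  0.05081529 0.01320382] [0.56079923 0.16863669 0.15811987]
```

```bash
python3 -m creep '[[0,0,-0.0005,0],[0,0,-0.0005,0],[0,0,-0.0005,0],[0,0,-0.0005,0],[0,0,0,0],[0,0,0,0],[0,0,0,0],[0,0,0,0]]'; python3 -m creep '[[0,0,-0.0005,0],[0,0,-0.0005,0],[0,0,-0.0005,0],[0,0,-0.0005,0],[0,0,0,0],[0,0,0,0],[0,0,0,0],[0,0,0,0]]'; python3 -m creep '[[0,0,-0.0005,0],[0,0,-0.0005,0],[0,0,-0.0005,0],[0,0,-0.0005,0],[0,0,0,0],[0,0,0,0],[0,0,0,0],[0,0,0,0]]'
```

```text
time_s: 33.7
eef_pos: [0.5608, 0.1686, 0.1562]
orientation: [-0.042, 0.999, 0.0, -0.0]
wrist_force: [-0.2, -0.4, -0.1]
grip_width: 0.164
finger_force: 30.0
time_s: 34.5
eef_pos: [0.5608, 0.1687, 0.1542]
orientation: [-0.042, 0.999, 0.0, 0.0]
wrist_force: [0.8, 0.1, -0.7]
grip_width: 0.162
finger_force: 30.0
time_s: 35.3
eef_pos: [0.5608, 0.1687, 0.1521]
orientation: [-0.042, 0.999, 0.0, 0.0]
wrist_force: [-0.2, -0.5, -0.3]
grip_width: 0.161
finger_force: 30.0
```

```bash
python3 -m creep '[[0,0,-0.001,0],[0,0,-0.001,0],[0,0,-0.001,0],[0,0,-0.001,0],[0,0,-0.0005,0],[0,0,-0.0005,0],[0,0,0,0],[0,0,0,0]]'; python3 -m creep '[[0,0,-0.0005,0],[0,0,-0.0005,0],[0,0,-0.0005,0],[0,0,-0.0005,0],[0,0,-0.0005,0],[0,0,0,0],[0,0,0,0],[0,0,0,0]]'
```

```text
time_s: 36.1
eef_pos: [0.5608, 0.1686, 0.1471]
orientation: [-0.042, 0.999, 0.0, -0.0]
wrist_force: [-0.4, 0.4, -0.8]
grip_width: 0.161
finger_force: 30.0
time_s: 36.9
eef_pos: [0.5608, 0.1687, 0.1447]
orientation: [-0.042, 0.999, 0.0, 0.0]
wrist_force: [-0.1, 0.2, -0.5]
grip_width: 0.165
finger_force: 30.0
```

```bash
python3 -m creep '[[0,0,-0.0005,0],[0,0,-0.0005,0],[0,0,-0.0005,0],[0,0,-0.0005,0],[0,0,0,0],[0,0,0,0],[0,0,0,0],[0,0,0,0]]'; python3 -m creep '[[0,0,-0.0005,0],[0,0,-0.0005,0],[0,0,-0.0005,0],[0,0,0,0],[0,0,0,0],[0,0,0,0],[0,0,0,0],[0,0,0,0]]'
```

```text
time_s: 37.7
eef_pos: [0.5608, 0.1687, 0.1427]
orientation: [-0.042, 0.999, 0.0, 0.0]
wrist_force: [-0.3, 0.9, 0.1]
grip_width: 0.157
finger_force: 30.0
time_s: 38.5
eef_pos: [0.5608, 0.1686, 0.1411]
orientation: [-0.042, 0.999, 0.0, -0.0]
wrist_force: [0.0, -0.5, 0.6]
grip_width: 0.158
finger_force: 30.0
```

```bash
python3 -m creep '[[0,0,-0.0005,0],[0,0,-0.0005,0],[0,0,-0.0005,0],[0,0,-0.0005,0],[0,0,0,0],[0,0,0,0],[0,0,0,0],[0,0,0,0]]'
```

```text
time_s: 39.3
eef_pos: [0.5608, 0.1686, 0.1391]
orientation: [-0.042, 0.999, -0.0, -0.0]
wrist_force: [-0.5, 0.4, -0.7]
grip_width: 0.164
finger_force: 30.0
```

```bash
python3 -m creep '[[0,0,-0.0005,0],[0,0,-0.0005,0],[0,0,-0.0005,0],[0,0,-0.0005,0],[0,0,0,0],[0,0,0,0],[0,0,0,0],[0,0,0,0]]'
```

```text
time_s: 40.1
eef_pos: [0.5608, 0.1686, 0.1371]
orientation: [-0.042, 0.999, 0.0, -0.0]
wrist_force: [0.3, 0.1, -0.6]
grip_width: 0.16
finger_force: 30.0
```

```bash
python3 -m creep '[[0,0,-0.0005,0],[0,0,-0.0005,0],[0,0,-0.0005,0],[0,0,-0.0005,0],[0,0,0,0],[0,0,0,0],[0,0,0,0],[0,0,0,0]]'
```

```text
time_s: 40.9
eef_pos: [0.5607, 0.1686, 0.135]
orientation: [-0.042, 0.999, -0.0, -0.0]
wrist_force: [0.5, 0.4, -0.2]
grip_width: 0.162
finger_force: 30.0
```

```bash
python3 -m creep '[[0,0,-0.0005,0],[0,0,-0.0005,0],[0,0,-0.0005,0],[0,0,-0.0005,0],[0,0,0,0],[0,0,0,0],[0,0,0,0],[0,0,0,0]]'; python3 m.py w8
```

```text
time_s: 41.7
eef_pos: [0.5608, 0.1686, 0.1331]
orientation: [-0.042, 0.999, 0.0, -0.0]
wrist_force: [0.2, 0.0, -0.8]
grip_width: 0.162
finger_force: 30.0
[0.56076646 0.16862786 0.13306553] [-0.16164369  0.87393835 -1.08186926] [0.03827262 0.11502065 0.00064123]
pred tip [[316.7 201.7]] bore [[316.5 228.1]]
212 ----------------------------------------###############
213 ----------------------------------------*##############
214 ----------------------=========---------*##############
215 --------------------==++++++++++=-------*##############
216 ====--------=-=---==++**+*******++=-----+##############
217 ++++++++++++++=-==++*******+*++***+==---+##############
218 **************=-+*****+**++*+******++=--+##############
219 **********++*+=++****+******++**++***+=-=##############
220 ******+****++==+**+**+***********+**+++=-##############
221 *******++*+*==+*********++++++*+*+**+**=-#%#########%##
222 ****++******=++*+*****++===-==++**++*+*+-#%%###%%%%#%##
223 *******++**+=+**++**++=--------=+*+**+**=*%%%%%%#%%%%%%
224 *+***+*++**+++**+***+-----------+***++*++*#%%%%%#%%%%%%
225 ++++++++
[... 547 characters left out ...]
*+=-==+++++++++++===--+**-   :-=---=----
235 -----=--=: .  ++=-=++++++++=+++++++=--+#=    -=---=--=-
236 -----=--=:. . +=-=+++++==--:--==+++++--*=    ------==--
237 -==----=-.  . :-=+++=-:::::..:::--=+++==: .  -=-=---=--
238 -------=-.  . -=+++=::...::::....::=+++=:    -=-----=-=
239 =--------.    =+++-:.:::------:::..:=+++:    :-=----=--
240 ---------.    ++=:.:::------:-----:.:=++-    :---------
241 ---=---=:. .  +=:.:---:::::.:::::--:.:-+-    :------=--
242 -------=:     +-.:::::...:::.::..::-:..+- .. .-=-=-=---
243 ------==:     -::-:..::::-----:::..:::.=: .   ----=----
244 =-------:     ::::.::-------------:.:::-.     -=--=-=-=
245 -----=--:  . .:::::---::::::::::---::.::.     --=--=---
```

```bash
python3 -m creep '[[0,0,-0.0005,0],[0,0,-0.0005,0],[0,0,-0.0005,0],[0,0,-0.0005,0],[0,0,0,0],[0,0,0,0],[0,0,0,0],[0,0,0,0]]'
```

```text
time_s: 42.55
eef_pos: [0.5608, 0.1686, 0.131]
orientation: [-0.042, 0.999, -0.0, -0.0]
wrist_force: [-1.2, -0.1, -1.2]
grip_width: 0.158
finger_force: 30.0
```

```bash
python3 -m creep '[[0,0,-0.0005,0],[0,0,-0.0005,0],[0,0,-0.0005,0],[0,0,-0.0005,0],[0,0,0,0],[0,0,0,0],[0,0,0,0],[0,0,0,0]]'
```

```text
time_s: 43.35
eef_pos: [0.5608, 0.1686, 0.129]
orientation: [-0.042, 0.999, 0.0, -0.0]
wrist_force: [-0.3, 0.3, -0.6]
grip_width: 0.164
finger_force: 30.0
```

```bash
python3 -m creep '[[0,0,-0.0005,0],[0,0,-0.0005,0],[0,0,-0.0005,0],[0,0,-0.0005,0],[0,0,0,0],[0,0,0,0],[0,0,0,0],[0,0,0,0]]'
```

```text
time_s: 44.15
eef_pos: [0.5608, 0.1686, 0.1271]
orientation: [-0.042, 0.999, -0.0, -0.0]
wrist_force: [0.3, 1.0, 0.1]
grip_width: 0.163
finger_force: 30.0
```

```bash
python3 -m creep '[[0,0,-0.0005,0],[0,0,-0.0005,0],[0,0,-0.0005,0],[0,0,-0.0005,0],[0,0,0,0],[0,0,0,0],[0,0,0,0],[0,0,0,0]]'
```

```text
time_s: 44.95
eef_pos: [0.5608, 0.1686, 0.125]
orientation: [-0.042, 0.999, -0.0, -0.0]
wrist_force: [-0.5, -0.3, -0.6]
grip_width: 0.16
finger_force: 30.0
```

```bash
python3 -m creep '[[0,0,-0.0005,0],[0,0,-0.0005,0],[0,0,-0.0005,0],[0,0,-0.0005,0],[0,0,0,0],[0,0,0,0],[0,0,0,0],[0,0,0,0]]'
```

```text
time_s: 45.75
eef_pos: [0.5608, 0.1686, 0.1231]
orientation: [-0.042, 0.999, -0.0, -0.0]
wrist_force: [0.2, 0.7, -0.3]
grip_width: 0.163
finger_force: 30.0
```

```bash
python3 -m creep '[[0,0,-0.0005,0],[0,0,-0.0005,0],[0,0,-0.0005,0],[0,0,-0.0005,0],[0,0,0,0],[0,0,0,0],[0,0,0,0],[0,0,0,0]]'
```

```text
time_s: 46.55
eef_pos: [0.5607, 0.1686, 0.121]
orientation: [-0.042, 0.999, -0.0, -0.0]
wrist_force: [0.4, 0.3, -0.2]
grip_width: 0.163
finger_force: 30.0
```

```bash
python3 -m creep '[[0,0,-0.0005,0],[0,0,-0.0005,0],[0,0,-0.0005,0],[0,0,-0.0005,0],[0,0,-0.0005,0],[0,0,-0.0005,0],[0,0,0,0],[0,0,0,0]]'
```

```text
time_s: 47.35
eef_pos: [0.5608, 0.1686, 0.118]
orientation: [-0.042, 0.999, -0.0, -0.0]
wrist_force: [-0.5, -1.0, -0.4]
grip_width: 0.159
finger_force: 30.0
```

```bash
python3 -m creep '[[0,0,-0.0005,0],[0,0,-0.0005,0],[0,0,-0.0005,0],[0,0,-0.0005,0],[0,0,-0.0005,0],[0,0,-0.0005,0],[0,0,0,0],[0,0,0,0]]'; python3 m.py w9|head -45
```

```text
time_s: 48.15
eef_pos: [0.5607, 0.1686, 0.115]
orientation: [-0.042, 0.999, 0.0, -0.0]
wrist_force: [-0.8, 0.1, 0.5]
grip_width: 0.161
finger_force: 30.0
[0.56071538 0.16860064 0.11499922] [-0.37360328  0.24066375 -0.18517517] [ 0.00650146  0.09999445 -0.03798688]
pred tip [[316.7 201.7]] bore [[316.5 239.8]]
223 -----------------------------------------*#############
224 -----------------------------------------*#############
225 ---------------------===========---------+#############
226 -------------------==++++++++++++=-------+#############
227 ==============---==+**+*+********+==-----+#############
228 +++++++++++++=-==+**+++***++*+++**++=-----#%#*#########
229 ***+++==-=+*+--++**********+**+***+*++=---#%*==**##%%%#
230 *++==----=++=-++*+**+*+++++==+++******+=-:##*=---=**##%
231 +=-----=-=-:::+***++++===-----==+++*++*+-.-===------=*#
232 ----------.  .+***+=------==------=+****-   :-==------=
233 =----=---:. . +**+=---===++++===----+***-  .:-----=----
234 -=------=:  . +*+=-==++++++++++++==--+**-   .--=-------
235 --------=:    ++=-=++++++++==++++++=--+*- .. -=------=-
236 -=---
[... 550 characters left out ...]
::::---::::::::::---:..::.  .  ---------
246 --=---=-.. . .::.:--::...........::-::::..    :------=-
247 ------=-. .  .::--::..:::::-::::...::::...    .-==--=--
248 -------:..  ..:--:.::-----------:::..:::..    :-=---=--
249 ----=-=:     .:::.:------::::::----:..::.  .  .-=------
250 ------=:..   .::::--:::........:::--::.:: .   .-=-=----
251 =------:  .  .:.:-::....::::::....::-::.:..  ..-=------
252 -=-=-=-:   .  .:::..:::--------:::..::::...    -=------
253 ----=--.     .:-:.::--------------::.:-:.. .   -=---=--
254 -------.     :::.:---:::::::::::----:..::.. . .:-=-----
255 -----=-. .   ::.:---::..........:::--:.::.  .. :-=-----
256 ------:.     ..:--::..::::::::::...::-:.:.. .  :-=-----
```

```bash
python3 -m creep '[[0,0,-0.0005,0],[0,0,-0.0005,0],[0,0,-0.0005,0],[0,0,-0.0005,0],[0,0,-0.0005,0],[0,0,-0.0005,0],[0,0,0,0],[0,0,0,0]]'
```

```text
time_s: 49.0
eef_pos: [0.5607, 0.1686, 0.112]
orientation: [-0.042, 0.999, 0.0, -0.0]
wrist_force: [-0.8, 0.1, -0.6]
grip_width: 0.162
finger_force: 30.0
```

```bash
python3 -m creep '[[0,0,-0.0005,0],[0,0,-0.0005,0],[0,0,-0.0005,0],[0,0,0,0],[0,0,0,0],[0,0,0,0],[0,0,0,0],[0,0,0,0]]'
```

```text
time_s: 49.8
eef_pos: [0.5608, 0.1687, 0.1106]
orientation: [-0.042, 0.999, 0.0, -0.0]
wrist_force: [-0.9, -0.6, -1.3]
grip_width: 0.161
finger_force: 30.0
```

```bash
python3 -m creep '[[0,0,-0.0005,0],[0,0,-0.0005,0],[0,0,0,0],[0,0,0,0],[0,0,0,0],[0,0,0,0],[0,0,0,0],[0,0,0,0]]'
```

```text
time_s: 50.6
eef_pos: [0.5608, 0.1686, 0.1096]
orientation: [-0.042, 0.999, 0.0, -0.0]
wrist_force: [0.2, 0.1, 0.1]
grip_width: 0.159
finger_force: 30.0
```

```bash
python3 -m creep '[[0,0,-0.0005,0],[0,0,-0.0003,0],[0,0,0,0],[0,0,0,0],[0,0,0,0],[0,0,0,0],[0,0,0,0],[0,0,0,0]]'
```

```text
time_s: 51.4
eef_pos: [0.5608, 0.1686, 0.1088]
orientation: [-0.042, 0.999, 0.0, -0.0]
wrist_force: [-1.2, -0.6, 0.0]
grip_width: 0.164
finger_force: 30.0
```

```bash
python3 -m creep '[[0,0,-0.0005,0],[0,0,-0.0003,0],[0,0,0,0],[0,0,0,0],[0,0,0,0],[0,0,0,0],[0,0,0,0],[0,0,0,0]]'
```

```text
time_s: 52.2
eef_pos: [0.5609, 0.1687, 0.1086]
orientation: [-0.042, 0.999, -0.0, 0.0]
wrist_force: [-1.8, -0.9, 4.6]
grip_width: 0.165
finger_force: 30.0
```

```bash
python3 -m creep '[[0,0,-0.0003,0],[0,0,0,0],[0,0,0,0],[0,0,0,0],[0,0,0,0],[0,0,0,0],[0,0,0,0],[0,0,0,0]]' ; python3 -c "
from rig import r;s=r.sense();print(s['wrist_force'],s['torque'],s['eef_pos'])
from h import *
s=snap('side','sd5')"
```

```text
time_s: 53.0
eef_pos: [0.561, 0.1687, 0.1086]
orientation: [-0.042, 0.999, -0.0, 0.0]
wrist_force: [-3.7, -2.0, 6.5]
grip_width: 0.162
finger_force: 30.0
[-3.74456983 -2.01882616  6.53647781] [-0.27379181  0.69665599  0.00221513] [0.56102239 0.16867617 0.1085714 ]
```

```bash
python3 -m creep '[[0,0,-0.0003,0],[0,0,-0.0003,0],[0,0,0,0],[0,0,0,0],[0,0,0,0],[0,0,0,0],[0,0,0,0],[0,0,0,0]]' ; python3 - <<'E'
from rig import r
s=r.sense();print(s['wrist_force'],s['torque'],s['eef_pos'])
from h import *
w=snap('wrist','w10');g=w['img'].mean(2);print(proj(w,[.5618,.1685,.102]))
for v in range(225,245): print(v,''.join(' .:-=+*#%@'[int(x*9.99/256)] for x in g[v,295:340]))
E
```

```text
time_s: 53.85
eef_pos: [0.5611, 0.1687, 0.1085]
orientation: [-0.042, 0.999, -0.0, 0.0]
wrist_force: [-3.2, -1.7, 11.0]
grip_width: 0.165
finger_force: 30.0
[-3.23833576 -1.68401426 11.04591481] [-0.36243287  0.92692755 -0.08272262] [0.56113215 0.16868978 0.10852922]
[[316.32774201 243.91181971]]
225 ------------------------------------+########
226 ------------------------------------+########
227 ------------------------------------+########
228 ------------------------------------=###**###
229 ----------------===========----------#%*-=+**
230 --------------==+++++===++++=--------*#+=---=
231 --=--:..:---==++====------=+===----:.-===----
232 -----.  .-==++=------===-----====--:   .-----
233 --==:.   =+*+=---==+++++====--==+==:   :-----
234 -=-=:. . +++=-==++++++++++++==--++=:   .-=---
235 -=--:    ++--=+++++++===+++++++--++-    -----
236 ---=:    =--=++++==---::-==+++++=-+-    ---=-
237 -==-.    --=+++=-::.....:::--=+++=-.    -==--
238 --=-.    -=+++-:....::::....:-=+++=:    ---==
239 ----.    =++=-:..:::-----:::..:=+++-    :----
240 -=--.    ++=:.::------:------:.:=++- .  :----
241 --=:.    +=:.:---::::..:.::---:..-+-    :----
242 ---:...  +-.::::....::::....:::::.+- .  .-=--
243 =--: ..  -::::..:::------:::..:::.=: .  .--=-
244 -==:     ::::.::-------------:..:::. .   -=--
```

```bash
python3 -m creep '[[0,0,0.0005,0],[0,0,0.0005,0],[0,0,0,0],[0,0,0,0],[0,0,0,0],[0,0,0,0],[0,0,0,0],[0,0,0,0]]'; python3 -m creep '[[0,0,0,0],[0,0,0,0],[0,0,0,0],[0,0,0,0],[0,0,0.01,0],[0,0,0.02,0],[0,0,0.03,0],[0,0,0.03,0]]' 0.5; python3 -m creep '[[0,0,0.03,0],[0,0,0.01,0],[0,0,0,0],[0,0,0,0],[0,0,0,0],[0,0,0,0],[0,0,0,0],[0,0,0,0]]'
python3 - <<'E'
from h import *
w=snap('wrist','w11');s=snap('side','sd6');print(r.sense()['eef_pos'],r.sense()['finger_force'])
for n,z in(('mouth',.102),('coll',.106),('knobtop',.136)): print(n,proj(w,[.5618,.1685,z]).round(1),proj(s,[.5618,.1685,z]).round(1))
g=w['img'].mean(2);u,v=proj(w,[.5618,.1685,.12])[0].astype(int)
for y in range(v-20,v+32): print(y,''.join(' .:-=+*#%@'[int(x*9.99/256)] for x in g[y,u-24:u+24]))
E
```

```text
time_s: 54.7
eef_pos: [0.561, 0.1687, 0.1086]
orientation: [-0.042, 0.999, -0.0, 0.0]
wrist_force: [-2.4, -1.1, 6.1]
grip_width: 0.161
finger_force: 30.0
time_s: 55.5
eef_pos: [0.5606, 0.1687, 0.1995]
orientation: [-0.042, 0.999, 0.0, -0.0]
wrist_force: [0.6, -0.1, -0.1]
grip_width: 0.497
finger_force: 0.0
time_s: 56.3
eef_pos: [0.5606, 0.1686, 0.2375]
orientation: [-0.042, 0.999, -0.0, -0.001]
wrist_force: [0.2, -0.7, -0.1]
grip_width: 0.5
finger_force: 0.0
[0.56071948 0.16866432 0.23784547] 0.0
mouth [[316.6 186.8]] [[334.5 211.5]]
coll [[316.6 187.9]] [[334.5 209.5]]
knobtop [[316.6 197. ]] [[334.7 194.2]]
171 +++--=+-+*******+=----========---=====##########
172 +++=----+*******+=-==--=========-===+=##########
173 *++=---=+++++++++-====-------=++=-==+=##########
174 *+++---==========-=------------==-====##########
175 *+++=--=------------------------======##########
176 *+++=---------------------------====**#%%%%%%%%%
177 **++=----------------===---==----=++#%%%%%%%%%%%
178 **+++--------------=-===++===----=++#%%%%%%%%%%%
179 **+++=================+=++++====--+*#%#%#####%%%
180 **
[... 1572 characters left out ...]
%%%%%%%%%%%
210 @@@@@@*#%%%%%%%%%%%%%%%%%%%%%%%%%%%%%%%%%%%%%%%%
211 @@@@@@*#%%%%%%%%%%%%%%%%%%%%%%%%%%%%%%%%%%%%%%%%
212 @@@@@@*#%#%%%#%%##%%%##%###%%###%#%###%##%#%%#%#
213 %@@@@@*###################%#####################
214 +%@@@@*#%#%####%#########%######################
215 =#@@@@*#%%%#%%#%%#%#%###############%###########
216 -#@@@@*#%################%######################
217 -#@@@@##########################################
218 #%@@@@##########################################
219 %@@@@@#*#%###%%###%%##%%#####%#####%%%%#%###%%%#
220 %@@@@@#*#%######%###########%######%#####%%%%#%%
221 @@@@@@##########################################
222 %%%%%%##########################################
```

```bash
python3 -c "
from rig import r
print(r.job_done())"
```

```text
the job is handed in; nothing more can be done
None
```

The job is handed in at about 56 s: the mould is shut and upright, the long pin is down with its collar on the upper knuckle, and I moved neither the short pin nor the bottles; I felt no plunger resistance on the way down, so its hold on the pin is unconfirmed, and no verdict came back.

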